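# Seat a lens barrel in a V-mount and hold it down

### The job

Pick the long lens barrel off its storage rest and lay it, without dropping it, in the V-mount: centred across both V-saddles, glass end towards the mount's upright target plate. Then keep pressing it gently straight down, with about 10 N, so that it bears on both faces of the V, and finish while still holding it pressed like that. Do not disturb the other things on the table.

Things in the scene. Friction and masses are not known exactly. Their poses are not given: they have to be found in the camera images.
- barrel: Long black lens barrel: smooth cylinder, 30 mm diameter, 120 mm long, about 0.16 kg. Its y axis is the barrel's axis, the origin on it at mid length; +y points to the glass end. The other end (y = -60 to -50 mm) is a wider collar, 38 mm diameter. x and z turn with it as it rolls. At the start it lies level in the rest, its axis 30 mm above the table.
- barrel_front (a point): Centre of the barrel's glass end, on the axis, 60 mm from the barrel's origin along its +y.
- rest: Storage rest, fixed: grey plastic plate 60 x 96 mm, 4 mm thick, with two flat-bottomed troughs (14 mm long, at y = -32 and +32 mm, 46 mm wide, 22 mm high) that carry the barrel along the rest's y. Between them 50 mm of the barrel is free for the fingers. The barrel may lie 4 mm off centre along y. Origin: centre of the underside, z up.
- v_mount: V-mount, fixed: aluminium base 70 mm (x) by 190 mm (y), 12 mm thick, with two steel saddles at y = -32 and +32 mm, each 14 mm long and 58 mm wide. Their 90 degree V opens upwards and runs along y; its lips are at x = -21 and +21 mm, 45 mm above the table. The 50 mm gap between the saddles is free for fingers down to the base. Origin: centre of the underside, z up.
- seat (a point): Where the barrel's origin comes when seated: on the V's centre line midway between the saddles, 45 mm above the table (the seated barrel's top is then at 60 mm). Axes as the mount's.
- target (a point): Centre of the black upright target plate across the mount's +y end (y = 87.5 mm; 50 mm wide, 5 mm thick, top 78 mm above the table), on the line of the seated barrel. The glass end must face it. The -y end has no plate.
- v_face_a: The V faces on the mount's -x side (both saddles), sloping at 45 degrees. Same origin and axes as the mount.
- v_face_b: The V faces on the mount's +x side (both saddles), sloping at 45 degrees. Same origin and axes as the mount.
- short_barrel: Bystander: a short lens barrel standing upright, 38 mm in diameter at the top, 54 mm tall. Leave alone. Origin: centre of the underside.
- post_holder: Bystander: a steel post holder standing upright, 48 mm foot, 75 mm tall. Leave alone. Origin: centre of the underside.
- driver: Bystander: a screwdriver lying flat, 160 mm long. Leave alone.
Not all that is in view belongs to the job. Leave any yellow look-alike of the barrel alone. Of the things that look like the v_mount, the larger one is meant.

How it is judged:
By the outcome, as a careful person would: the job done as asked, in the order asked, and still so for the second after the job is handed in, while the arm keeps its last pose, push and grip.
It also fails if it takes over 48 s, if anything falls off the work surface, if the arm or the gripper's body presses on something with over 40 N, if the wrist force passes 120 N, or if a joint passes its speed limit or range.

### The arm

A 6-joint arm with a two-finger parallel gripper is mounted at the origin on the work surface. World frame = base frame: x ahead of the robot, y to its left, z up, the work surface at z = 0. Lengths are in mm, angles in rad, forces in N, time in s.
With the tool pointing down it reaches from about 275 to 1000 mm from the base axis. Payload 8.4 kg.
Tool frame: the origin (TCP) lies midway between the tips of the shut fingers; the grasp point (between the pads) lies 19 mm behind it; z points along the fingers, y is the line along which they close (so a half turn about z gives the same grasp; the last joint's range is limited). The gripper opens to 85 mm and grips with 20 to 120 N. Pads are 22 mm wide; open, the fingers measure 114 mm over their backs; the gripper's body (76 mm by 85 mm) begins 54 mm behind the grasp point. The pads swing forward as they close: fully open they stand 13 mm farther back than shut.
Start: joints at [1.153, 0.353, 1.633, -0, 1.155, -0.002], TCP at [252.45, 571.749, 231.281] pointing down, gripper open.
Joint ranges: [-2.63, 2.63], [-0.92, 2.1], [0.06, 2.66], [-1.3, 4.44], [0, 2.69], [-3.02, 3.02]. Speed limits (rad/s): [2.22, 2.22, 2.79, 3.14, 3.14, 3.14].

### API

Orientations are given as [roll, pitch, yaw] about the fixed x, y, z axes, in that order (R = Rz(yaw) Ry(pitch) Rx(roll)).
In Python, from rig import * gives the robot as it stands.
- The arm moves only by the shell command python3 -m jog 'ROWS' [FORCE]. ROWS is JSON, a list of rows, each an object of numbers: "x", "y", "z": the shift along the tool's x, y, z in cm; "spin": the turn about the tool's z in rad; "grip": the closure, from 0 (fully open) to 1 (shut). In form: [{"x": .., "y": .., "z": .., "spin": .., "grip": ..}, ...]. A call has 1 to 20 rows; each row shifts and turns the commanded pose from where the row before left it, along the tool's axes as they then stand; what a row does not reach is not made up. A row lasts 1/12 s, in which the tool goes at most 41.7 mm and 7.16 degrees, less where a joint would pass 70% of its speed; a pose out of reach is approached as far as the arm can. A call with a gripper value outside its range is refused whole. The fingers move at their own pace and stop on an object; FORCE is the grip in N (left out, the last holds). Time passes only in rows, so rows that do not move let the fingers close. It gives the time, the measured TCP pose, the force, the opening and the grip force at its end, in the units of the state.
- sense(): the state, without advancing time (a new reading comes with each control period).
- grab_frame(name): name is "scene" or "top" or "wrist"; returns a dict with "pixels" (400x640x3 uint8, blue, green, red), "camera_matrix" (3x3 intrinsics, pixels), "k1" (the pictures are not rectified: a ray, as slopes to the right and down, at radius r is drawn at 1 + k1 r^2 times it, then the intrinsics apply), "rvec" (rotation vector, rad) and "tvec" (3), from world to camera coordinates, as OpenCV has them; the wrist camera has in their place "T_tool_cam" (4x4, takes a point from camera to tool coordinates, whose origin is the TCP and whose axes are the flange's). Camera axes: x right, y down, z forward; pixel columns grow to the right and rows downward; lengths in mm; the calibration is good to about 2 mm. A picture is of the moment at which its call begins: read the wrist's pose just before it. There is no depth.
- sign_off(): hands the job in; it is judged then, once.
The state is a dict: "clock": time; "qpos": joint angles; "qvel": joint speeds; "joint_efforts": joint torques, N m; "eef_pos": TCP position; "tcp_rot": TCP orientation; "contact_force": force on the tool from outside, world axes, zero at the start; "wrist_torque": the same for the moment, N m; "opening": opening from 0.0 (shut) to 1.0 (fully open); "grasp_force": force on a finger pad.
Only numpy, scipy, OpenCV 4.12 (cv2) and the standard library are available. Lean on these libraries where they do the work, as an engineer would, in place of code of your own. Each camera call takes 0.05 s, during which the arm holds its last target. There are 200 camera calls.

## Working session

There is one attempt and no reset: what is moved stays moved. The work goes in short steps, Python scripts to look and compute and a shell command to move; the robot and the scene stay as the last step left them, time stands still between calls to the robot, and variables do not carry over. Pictures are saved under pics/ and viewed, at most 12 in all, crops included, and the job is handed in when it is done.

```bash
mkdir -p pics; cat > h.py <<'E'
import numpy as np, cv2, pickle
from rig import *
from scipy.spatial.transform import Rotation as Ro
def get(n):
    s=sense(); f=grab_frame(n)
    if 'T_tool_cam' in f:
        T=np.eye(4); T[:3,:3]=Ro.from_euler('xyz',s['tcp_rot']).as_matrix(); T[:3,3]=s['eef_pos']
        f['Twc']=T@np.array(f['T_tool_cam'])
    else:
        R=cv2.Rodrigues(np.array(f['rvec'],float))[0]; T=np.eye(4); T[:3,:3]=R.T; T[:3,3]=-R.T@np.array(f['tvec'],float).ravel(); f['Twc']=T
    f['pixels']=np.array(f['pixels'],np.uint8); return f
def ray(f,u,v):
    K=np.array(f['camera_matrix'],float); p=cv2.undistortPoints(np.array([[[u,v]]],float),K,np.array([f['k1'],0,0,0,0.]))[0,0]
    d=f['Twc'][:3,:3]@np.array([p[0],p[1],1]); return f['Twc'][:3,3],d
def onz(f,u,v,z):
    o,d=ray(f,u,v); return o+d*(z-o[2])/d[2]
def proj(f,P):
    T=np.linalg.inv(f['Twc']); p=T[:3,:3]@np.array(P,float)+T[:3,3]; x=p[:2]/p[2]; x=x*(1+f['k1']*(x@x))
    K=np.array(f['camera_matrix']); return K[0,0]*x[0]+K[0,2],K[1,1]*x[1]+K[1,2]
E
python3 - <<'E'
from h import *
s=sense();print({k:np.round(v,3) for k,v in s.items()})
for n in('scene','top'):
    f=get(n);pickle.dump(f,open(n+'.pkl','wb'));cv2.imwrite(f'pics/{n}0.png',f['pixels']);print(n,f['Twc'].round(2),f['k1'])
E
```

```text
{'clock': np.float64(0.0), 'qpos': array([ 1.153,  0.354,  1.634, -0.   ,  1.155, -0.002]), 'qvel': array([ 0.   , -0.001,  0.   , -0.001, -0.002, -0.002]), 'joint_efforts': array([-0.0000e+00, -6.0525e+01, -3.4207e+01, -0.0000e+00,  9.0000e-03,
       -0.0000e+00]), 'eef_pos': array([252.259, 571.32 , 230.567]), 'tcp_rot': array([-3.14 ,  0.   ,  2.726]), 'contact_force': array([-0.34 , -0.724, -0.964]), 'wrist_torque': array([ 0.064, -0.02 ,  0.018]), 'grasp_force': np.float64(0.0), 'opening': np.float64(0.999)}
scene [[ 8.1000e-01  4.9000e-01 -3.3000e-01  8.3291e+02]
 [ 5.9000e-01 -6.7000e-01  4.5000e-01 -4.1038e+02]
 [ 0.0000e+00 -5.6000e-01 -8.3000e-01  7.6374e+02]
 [ 0.0000e+00  0.0000e+00  0.0000e+00  1.0000e+00]] -0.0436003672517542
top [[-1.00000e-02 -9.90000e-01  1.00000e-01  4.64370e+02]
 [-1.00000e+00  1.00000e-02 -1.00000e-02 -2.48500e+01]
 [ 0.00000e+00 -1.00000e-01 -9.90000e-01  1.03436e+03]
 [ 0.00000e+00  0.00000e+00  0.00000e+00  1.00000e+00]] 0.001225758290596265
```

View pics/scene0.png

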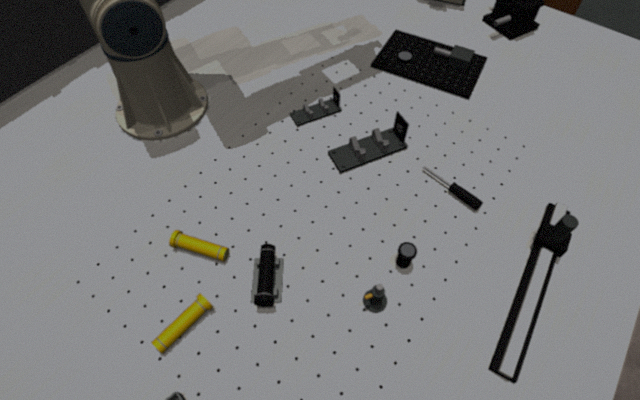

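View pics/top0.png

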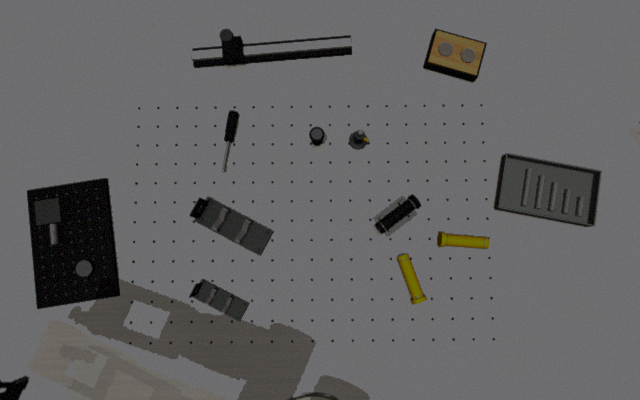

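Candidates in the top picture: the black barrel in the grey rest is at (398,214). The yellow look-alikes at (463,240) and (411,278) are excluded by colour. The larger V-mount is at (232,225), with its plate near (200,208). The small decoy mount is at (220,299). Next: one close crop and the measurements.

```bash
python3 - <<'E'
from h import *
f=pickle.load(open('top.pkl','rb'));g=pickle.load(open('scene.pkl','rb'));I=f['pixels'];J=g['pixels']
def up(I,c,r,w=40,k=7): return cv2.resize(I[r-w:r+w,c-w:c+w],None,fx=k*40/w,fy=k*40/w,interpolation=cv2.INTER_CUBIC)
a=np.hstack([up(I,398,214,40,5),up(J,266,275,40,5)]);b=np.hstack([up(I,232,225,48,5),up(J,370,145,48,5)])
o=np.vstack([a,b]);cv2.imwrite('pics/crop1.png',cv2.convertScaleAbs(np.clip(o*1.5,0,255).astype(np.uint8)[:600]))
print(o.shape)
gr=cv2.cvtColor(I,cv2.COLOR_BGR2GRAY)
def blob(m,c,r):
    n,l,st,ce=cv2.connectedComponentsWithStats(m.astype(np.uint8)); 
    box=l[r-8:r+9,c-8:c+9]; k=np.bincount(box[box>0]).argmax(); ys,xs=np.where(l==k); return xs,ys,st[k]
for nm,c,r,t,z in(('barrel',398,214,40,35),('mount',232,225,88,12)):
    xs,ys,st=blob(gr<t,c,r); rc=cv2.minAreaRect(np.c_[xs,ys].astype(np.float32)); print(nm,st,rc)
    for p in cv2.boxPoints(rc): print(p.round(1),onz(f,*p,z).round(1))
print(gr[205:225:2,375:425:3]); print('bg',gr[180,300])
E
```

```text
(800, 800, 3)
barrel [375 195  46  38 599] ((397.2683410644531, 214.08538818359375), (16.398244857788086, 49.35091018676758), 51.34019470214844)
[372.9 223.1] [ 537.1 -151.6   35. ]
[411.4 192.3] [ 612.8 -249.1   35. ]
[421.7 205.1] [ 580.6 -273.4   35. ]
[383.1 235.9] [ 505.3 -176.    35. ]
mount [ 189  196   85   60 2372] ((231.30001831054688, 223.89999389648438), (88.9955062866211, 30.857738494873047), 26.56505012512207)
[184.6 217.8] [556.9 319.7  12. ]
[198.4 190.2] [626.9 286.5  12. ]
[278. 230.] [523.8  84.5  12. ]
[264.2 257.6] [455.2 118.9  12. ]
[[109 110 109 109 111  76  83  79  24   6  15   9   4  69   1  25 109]
 [108 109 109 109  88  76  78  47  13   7   8  12   5  24   0 102 111]
 [113 114 112  84  78  80  83   8  17   9  12   3   0  49 101 111 109]
 [111 113  79  79  78  71   0   2   9   4   1  13  30  78 112 111 112]
 [110  93  80  80  74   0   8  11  13   7  10  19  72  79 108 110 113]
 [105  81  71  67   5  14  17  21   0   1  15  30  70  79 111 113 111]
 [ 82  61  79  16   0   7  15  14  13   7  68  55  79 112 109 111 107]
 [ 82  61  33   0   8  19   8  19   5  64  76  73 105 114 107 113 110]
 [ 81  51   1   7  13  13  13   7  61  77  76  98 113 112 110 110 109]
 [ 68   9  37  11   8  14  11  66  78  77 103 113 112 108 113 108 110]]
bg 109
```

View pics/crop1.png

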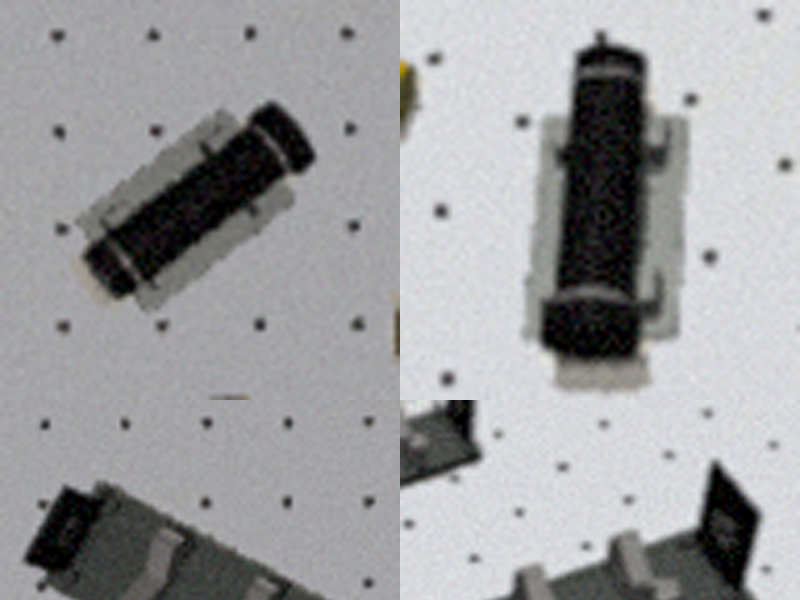

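The crop shows the wide collar at the upper right of the top view, at about (412,201), so the glass end is at the lower left, about (378,229), pointing roughly 128° in world. The mount's black plate is at its upper-left end. Rough positions are barrel (559,-212), and mount (532,186) with +y at about 63°. I'll stop over the mount first for a wrist view.

```bash
python3 -m jog '[{"x":-2,"y":-1.2},{"x":-3.2,"y":-1.9},{"x":-3.4,"y":-2},{"x":-3.4,"y":-2},{"x":-3.4,"y":-2},{"x":-3.4,"y":-2},{"x":-3.4,"y":-2},{"x":-3.4,"y":-2},{"x":-3.4,"y":-2},{"x":-3.4,"y":-2},{"x":-3.4,"y":-2},{"x":-3.2,"y":-1.9},{"x":-2,"y":-1,"z":-2},{"z":-2},{"z":0},{"z":0}]'
python3 - <<'E'
from h import *
f=get('wrist');pickle.dump(f,open('w1.pkl','wb'));cv2.imwrite('pics/w1.png',f['pixels']);print(f['Twc'].round(2),sense()['eef_pos'])
for p in([532,186,12],): print(proj(f,p))
E
```

```text
[[ 4.0000e-01  8.7000e-01  2.9000e-01  1.7692e+02]
 [ 9.1000e-01 -3.8000e-01 -1.3000e-01  6.0413e+02]
 [-0.0000e+00  3.2000e-01 -9.5000e-01  3.7397e+02]
 [ 0.0000e+00  0.0000e+00  0.0000e+00  1.0000e+00]] [252.29941823 571.43692341 230.72096743]
(np.float64(152.10937811914548), np.float64(443.6458564883958))schema error: expected keys x, y, z, spin, grip
```

View pics/w1.png

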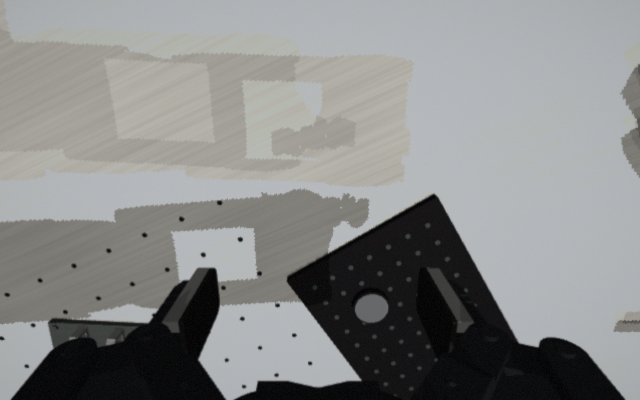

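The command was refused because all five keys are required in every row. This view is still from the start pose: fingers at the bottom, breadboard at right. I'll type the rows again in full.

```bash
python3 -m jog '[{"x":-2,"y":-1.2,"z":0,"spin":0,"grip":0},{"x":-3.2,"y":-1.9,"z":0,"spin":0,"grip":0},{"x":-3.4,"y":-2,"z":0,"spin":0,"grip":0},{"x":-3.4,"y":-2,"z":0,"spin":0,"grip":0},{"x":-3.4,"y":-2,"z":0,"spin":0,"grip":0},{"x":-3.4,"y":-2,"z":0,"spin":0,"grip":0},{"x":-3.4,"y":-2,"z":0,"spin":0,"grip":0},{"x":-3.4,"y":-2,"z":0,"spin":0,"grip":0},{"x":-3.4,"y":-2,"z":0,"spin":0,"grip":0},{"x":-3.4,"y":-2,"z":0,"spin":0,"grip":0},{"x":-3.4,"y":-2,"z":0,"spin":0,"grip":0},{"x":-3.2,"y":-1.9,"z":-1,"spin":0,"grip":0},{"x":-2,"y":-1,"z":-1,"spin":0,"grip":0},{"x":0,"y":0,"z":-2,"spin":0,"grip":0},{"x":0,"y":0,"z":0,"spin":0,"grip":0},{"x":0,"y":0,"z":0,"spin":0,"grip":0},{"x":0,"y":0,"z":0,"spin":0,"grip":0}]'
python3 - <<'E'
from h import *
f=get('wrist');pickle.dump(f,open('w2.pkl','wb'));cv2.imwrite('pics/w2.png',f['pixels']);print(sense()['eef_pos'],sense()['contact_force'])
E
```

```text
clock: 1.57
eef_pos: [530.0, 186.8, 270.6]
tcp_rot: [-3.141, -0.001, 2.726]
contact_force: [-0.1, -0.6, -0.3]
opening: 1.004
grasp_force: 0.0
[529.71142219 186.87622575 270.30490251] [-1.40238922 -0.62318908 -0.14279825]
```

View pics/w2.png

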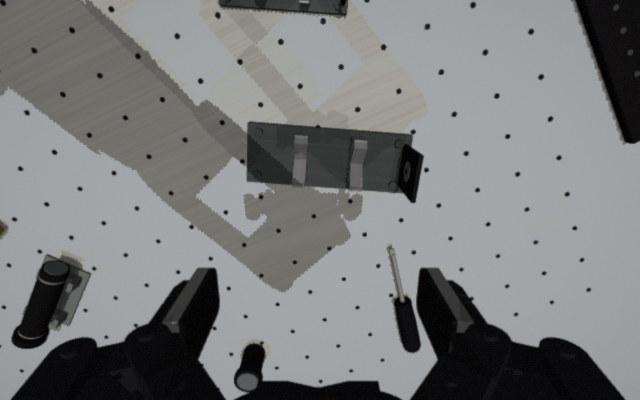

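The larger mount spans (247,121) to (412,190), with its black plate at the right end at (411,173). The barrel is at the lower left. Next I'll magnify the mount to read its corners.

```bash
python3 - <<'E'
from h import *
f=pickle.load(open('w2.pkl','rb'));I=f['pixels'][105:210,235:430]
o=cv2.resize(I,None,fx=4,fy=4,interpolation=cv2.INTER_CUBIC);o=np.clip(o.astype(float)*1.3,0,255).astype(np.uint8)
for i in range(0,780,80): cv2.putText(o,str(235+i//4),(i,10),0,.35,(0,0,255));cv2.line(o,(i,0),(i,4),(0,0,255))
for i in range(0,420,80): cv2.putText(o,str(105+i//4),(0,i+4),0,.35,(0,0,255))
cv2.imwrite('pics/c2.png',o)
E
```

```text
(no output)
```

View pics/c2.png

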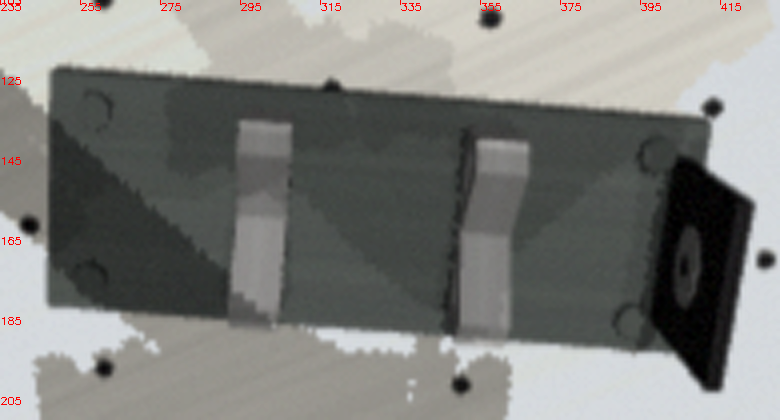

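```bash
python3 - <<'E'
from h import *
f=pickle.load(open('w2.pkl','rb'))
q=lambda x,y,z: onz(f,235+x/4-.375,105+y/4-.375,z)
print(f['Twc'][:3,3])
A,B,C,D=[q(*p,12) for p in((52,68),(48,306),(709,120),(650,350))]
print('corners',A.round(1),B.round(1),C.round(1),D.round(1),'AC',np.linalg.norm(C-A),'AB',np.linalg.norm(A-B))
print('ang',[np.degrees(np.arctan2(*(v[1::-1]))) for v in(C-A,D-B)], 'AB',np.degrees(np.arctan2(*((A-B)[1::-1]))))
u=(C-A)/np.linalg.norm(C-A);print('centre from base', (A+B)/2+95*u,(B+C)/2)
S=np.array([q(*p,45) for p in((240,122),(292,124),(230,325),(280,326),(476,142),(529,144),(458,340),(508,341))])
print(S.round(1),S.mean(0)); v=S[4:].mean(0)-S[:4].mean(0);print(np.linalg.norm(v),np.degrees(np.arctan2(v[1],v[0])),np.linalg.norm(S[:2].mean(0)-S[2:4].mean(0)))
t=pickle.load(open('top.pkl','rb'))
for nm,P in(('base c',(B+C)/2),('A',A),('B',B),('C',C)): print(nm,proj(t,P))
# barrel rough from wrist: top of rings etc
E
```

```text
[454.62039556 219.36848539 413.97344675]
corners [461.8 129.   12. ] [523.5  95.4  12. ] [551.  294.5  12. ] [609.5 255.8  12. ] AC 188.01938220287568 AB 70.21707185122067
ang [np.float64(61.67739019993206), np.float64(61.798006161059)] AB 151.4393753196833
centre from base [537.70694325 195.85947974  12.        ] [537.23710544 194.98772052  12.        ]
[[493.6 175.3  45. ]
 [499.6 187.6  45. ]
 [543.  149.1  45. ]
 [548.8 161.6  45. ]
 [523.6 230.2  45. ]
 [529.8 242.8  45. ]
 [572.5 205.1  45. ]
 [578.4 217.7  45. ]] [536.17041412 196.16029909  45.        ]
63.02959069946441 61.78253953511114 55.75150711307807
base c (np.float64(234.06932945180384), np.float64(225.1042118728472))
A (np.float64(260.146078759469), np.float64(254.99156635665477))
B (np.float64(273.6555713928694), np.float64(230.16711584508954))
C (np.float64(194.54548325018175), np.float64(220.04989694781045))
```

Mount centre comes out at (537,195.5) with +y at 61.7°. The checks agree: 70.2 mm width, 63 mm saddle spacing, and a top-view reprojection within 2 px. Next, over to the barrel.

```bash
python3 -m jog '[{"x":-1,"y":-2,"z":0,"spin":0,"grip":0},{"x":-1.8,"y":-3.4,"z":0,"spin":0,"grip":0},{"x":-1.8,"y":-3.4,"z":0,"spin":0,"grip":0},{"x":-1.8,"y":-3.4,"z":0,"spin":0,"grip":0},{"x":-1.8,"y":-3.4,"z":0,"spin":0,"grip":0},{"x":-1.8,"y":-3.4,"z":0,"spin":0,"grip":0},{"x":-1.8,"y":-3.4,"z":0,"spin":0,"grip":0},{"x":-1.8,"y":-3.4,"z":0,"spin":0,"grip":0},{"x":-1.8,"y":-3.4,"z":0,"spin":0,"grip":0},{"x":-1.8,"y":-3.4,"z":0,"spin":0,"grip":0},{"x":-1.6,"y":-2.7,"z":0,"spin":0,"grip":0},{"x":0,"y":0,"z":1,"spin":0.1,"grip":0},{"x":0,"y":0,"z":1.5,"spin":0.1,"grip":0},{"x":0,"y":0,"z":1.5,"spin":0.1,"grip":0},{"x":0,"y":0,"z":1,"spin":0.1,"grip":0},{"x":0,"y":0,"z":0,"spin":0.09,"grip":0},{"x":0,"y":0,"z":0,"spin":0,"grip":0},{"x":0,"y":0,"z":0,"spin":0,"grip":0},{"x":0,"y":0,"z":0,"spin":0,"grip":0}]'
python3 - <<'E'
from h import *
f=get('wrist');pickle.dump(f,open('w3.pkl','wb'))
print(proj(f,[559,-212,30]))
I=f['pixels'];u,v=map(int,proj(f,[559,-212,30]));r0,c0=max(0,v-75),max(0,u-95);print(r0,c0)
o=cv2.resize(I[r0:r0+150,c0:c0+195],None,fx=4,fy=4,interpolation=cv2.INTER_CUBIC);o=np.clip(o.astype(float)*1.3,0,255).astype(np.uint8)
cv2.imwrite('pics/c3.png',o)
E
```

```text
clock: 3.2
eef_pos: [560.1, -211.8, 221.2]
tcp_rot: [-3.142, -0.0, 2.24]
contact_force: [-0.8, 0.3, -0.2]
opening: 1.0
grasp_force: 0.0
(np.float64(316.9562695559208), np.float64(168.40658977056592))
93 221
```

View pics/c3.png

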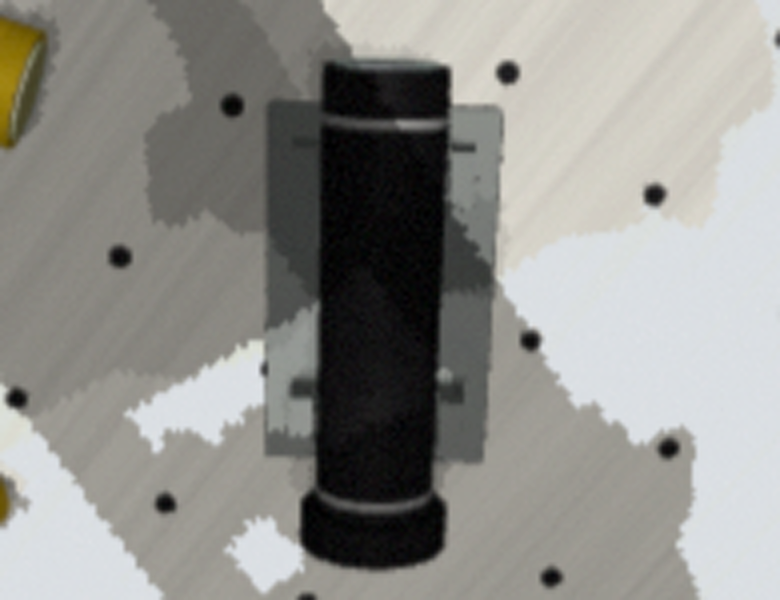

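The glass end (pale lens face) is at crop (387,62) and the collar is at (373,530). The barrel's free middle lies between the troughs. Next I'll compute its pose.

```bash
python3 - <<'E'
from h import *
f=pickle.load(open('w3.pkl','rb'))
q=lambda x,y,z: onz(f,221+x/4-.375,93+y/4-.375,z)
L=[q(323,80,32),q(316,470,32)];R=[q(449,80,32),q(436,470,32)]
m=[(a+b)/2 for a,b in zip(L,R)];d=m[0]-m[1];print('axis',m,np.degrees(np.arctan2(d[1],d[0])),'dia',[np.linalg.norm(a-b) for a,b in zip(L,R)])
F=q(386.5,70,45);Rg=q(376,512,45);e=q(373.5,568,49);print('front',F,'ring',Rg,'collar end',e,np.linalg.norm(F-e))
u=d/np.linalg.norm(d);print('origin',F-60*u,Rg+50*u)
r=[q(*p,4) for p in((268,101),(502,108),(266,455),(482,462))];print('rest c',np.mean(r,0),np.linalg.norm(r[0]-r[1]),np.linalg.norm(r[0]-r[2]))
s=sense();y=s['tcp_rot'][2];R2=np.array([[np.cos(y),np.sin(y)],[np.sin(y),-np.cos(y)]])
o=np.mean([F-60*u,Rg+50*u],0);print('tool shift',R2@(o[:2]-s['eef_pos'][:2]),s['eef_pos'],y,np.arctan2(d[1],d[0]))
E
```

```text
axis [array([ 525.91286346, -169.7299818 ,   32.        ]), array([ 583.83926776, -247.37842764,   32.        ])] 126.7232532490383 dia [np.float64(29.31064111624073), np.float64(30.621607279623323)]
front [ 524.00057394 -167.09375124   45.        ] ring [ 587.77197042 -252.22181294   45.        ] collar end [ 595.54792446 -263.09120073   49.        ] 119.79371300438665
origin [ 559.87760364 -215.18573332   45.        ] [ 557.87444567 -212.14516121   45.        ]
rest c [ 559.25921927 -214.95758478    4.        ] 59.370898056484826 95.45768627227363
tool shift [-0.54174779 -2.0644486 ] [ 560.16117247 -211.96138337  221.40395978] 2.2387990403617475 2.21173800803432
```

```bash
python3 -m jog '[{"x":0,"y":-0.2,"z":1,"spin":0.027,"grip":0},{"x":0,"y":0,"z":2.5,"spin":0,"grip":0},{"x":0,"y":0,"z":2.5,"spin":0,"grip":0},{"x":0,"y":0,"z":2.5,"spin":0,"grip":0},{"x":0,"y":0,"z":2.5,"spin":0,"grip":0},{"x":0,"y":0,"z":2.5,"spin":0,"grip":0},{"x":0,"y":0,"z":2,"spin":0,"grip":0},{"x":0,"y":0,"z":2,"spin":0,"grip":0},{"x":0,"y":0,"z":1.5,"spin":0,"grip":0},{"x":0,"y":0,"z":1,"spin":0,"grip":0},{"x":0,"y":0,"z":0.7,"spin":0,"grip":0},{"x":0,"y":0,"z":0.4,"spin":0,"grip":0},{"x":0,"y":0,"z":0,"spin":0,"grip":0},{"x":0,"y":0,"z":0,"spin":0,"grip":0}]' 40; python3 - <<'E'
from h import *
f=get('wrist');cv2.imwrite('pics/w4.png',f['pixels']);s=sense();print(s['eef_pos'],s['contact_force'])
E
```

```text
clock: 4.42
eef_pos: [558.8, -213.7, 10.8]
tcp_rot: [3.141, 0.001, 2.209]
contact_force: [-0.4, -1.0, 0.4]
opening: 1.003
grasp_force: 0.0
[ 558.95744586 -213.71670168   11.03939378] [0.29914617 0.06418132 0.6270718 ]
```

View pics/w4.png

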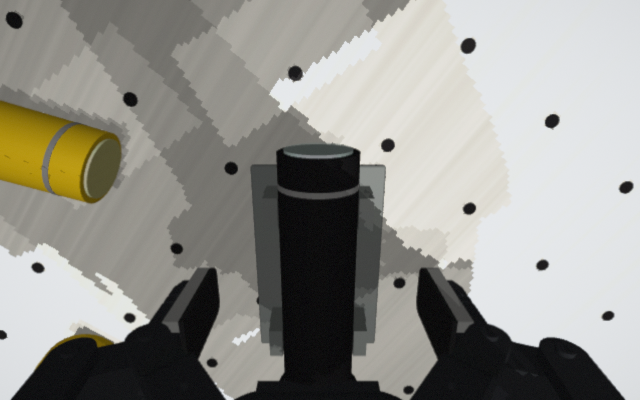

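The barrel runs vertically at column 318, glass end at row 152, midway between the fingers (218 and 420). Closing now.

```bash
python3 -m jog '[{"x":0,"y":0,"z":0,"spin":0,"grip":0.3},{"x":0,"y":0,"z":0,"spin":0,"grip":0.5},{"x":0,"y":0,"z":0,"spin":0,"grip":0.6},{"x":0,"y":0,"z":0,"spin":0,"grip":1},{"x":0,"y":0,"z":0,"spin":0,"grip":1},{"x":0,"y":0,"z":0,"spin":0,"grip":1},{"x":0,"y":0,"z":0,"spin":0,"grip":1},{"x":0,"y":0,"z":0,"spin":0,"grip":1},{"x":0,"y":0,"z":0,"spin":0,"grip":1},{"x":0,"y":0,"z":0,"spin":0,"grip":1}]' 50
```

```text
clock: 5.3
eef_pos: [558.5, -213.6, 10.7]
tcp_rot: [3.141, 0.0, 2.209]
contact_force: [-0.9, 0.4, 6.4]
opening: 0.334
grasp_force: 48.9
```

Gripped: opening 28 mm, 49 N. Lifting.

```bash
python3 -m jog '[{"x":0,"y":0,"z":-0.3,"spin":0,"grip":1},{"x":0,"y":0,"z":-0.6,"spin":0,"grip":1},{"x":0,"y":0,"z":-1,"spin":0,"grip":1},{"x":0,"y":0,"z":-1.5,"spin":0,"grip":1},{"x":0,"y":0,"z":-1.8,"spin":0,"grip":1},{"x":0,"y":0,"z":-1.8,"spin":0,"grip":1},{"x":0,"y":0,"z":-1.8,"spin":0,"grip":1},{"x":0,"y":0,"z":-1.4,"spin":0,"grip":1},{"x":0,"y":0,"z":-0.8,"spin":0,"grip":1},{"x":0,"y":0,"z":0,"spin":0,"grip":1},{"x":0,"y":0,"z":0,"spin":0,"grip":1}]'
python3 -m jog '[{"x":1,"y":0.66,"z":0,"spin":0,"grip":1},{"x":2,"y":1.32,"z":0,"spin":0,"grip":1},{"x":2.8,"y":1.85,"z":0,"spin":0,"grip":1},{"x":2.8,"y":1.85,"z":0,"spin":0,"grip":1},{"x":2.8,"y":1.85,"z":0,"spin":0,"grip":1},{"x":2.8,"y":1.85,"z":0,"spin":0,"grip":1},{"x":2.8,"y":1.85,"z":0,"spin":0,"grip":1},{"x":2.8,"y":1.85,"z":0,"spin":0,"grip":1},{"x":2.8,"y":1.85,"z":0,"spin":0,"grip":1},{"x":2.8,"y":1.85,"z":0,"spin":0,"grip":1},{"x":2.8,"y":1.85,"z":0,"spin":0,"grip":1},{"x":2.8,"y":1.85,"z":0,"spin":0,"grip":1},{"x":2,"y":1.35,"z":0,"spin":0,"grip":1},{"x":1,"y":0.7,"z":0,"spin":0,"grip":1},{"x":0,"y":0,"z":0,"spin":0,"grip":1},{"x":0,"y":0,"z":0,"spin":0,"grip":1}]'
python3 -m jog '[{"x":0,"y":0,"z":0,"spin":0.05,"grip":1},{"x":0,"y":0,"z":0,"spin":0.08,"grip":1},{"x":0,"y":0,"z":0,"spin":0.1,"grip":1},{"x":0,"y":0,"z":0,"spin":0.1,"grip":1},{"x":0,"y":0,"z":0,"spin":0.1,"grip":1},{"x":0,"y":0,"z":0,"spin":0.1,"grip":1},{"x":0,"y":0,"z":0,"spin":0.1,"grip":1},{"x":0,"y":0,"z":0,"spin":0.1,"grip":1},{"x":0,"y":0,"z":0,"spin":0.1,"grip":1},{"x":0,"y":0,"z":0,"spin":0.1,"grip":1},{"x":0,"y":0,"z":0,"spin":0.1,"grip":1},{"x":0,"y":0,"z":0,"spin":0.06,"grip":1},{"x":0,"y":0,"z":0,"spin":0.04,"grip":1},{"x":0,"y":0,"z":0,"spin":0,"grip":1},{"x":0,"y":0,"z":0,"spin":0,"grip":1},{"x":0,"y":0,"z":0,"spin":0,"grip":1}]'
python3 - <<'E'
from h import *
f=get('wrist');pickle.dump(f,open('w5.pkl','wb'));cv2.imwrite('pics/w5.png',f['pixels']);s=sense();print(s['eef_pos'],s['tcp_rot'],s['contact_force'],s['wrist_torque'])
T=get('top');pickle.dump(T,open('t5.pkl','wb'))
S=np.array([537,195.3]);u=np.array([np.cos(1.077),np.sin(1.077)]);x=np.array([u[1],-u[0]])
for a,b,z in((0,0,45),(29,25,45),(-29,25,45),(29,39,45),(-29,39,45),(25,87.5,78),(-25,87.5,78),(35,95,12),(-35,95,12)): print((a,b,z),np.round(proj(f,[*(S+a*x+b*u),z]),1))
E
```

```text
clock: 6.22
eef_pos: [558.4, -213.5, 120.6]
tcp_rot: [3.141, 0.001, 2.209]
contact_force: [-0.9, -0.0, -1.1]
opening: 0.333
grasp_force: 49.4
clock: 7.55
eef_pos: [536.0, 193.9, 119.4]
tcp_rot: [-3.14, -0.0, 2.21]
contact_force: [-0.1, 0.0, -1.3]
opening: 0.333
grasp_force: 49.5
clock: 8.88
eef_pos: [536.8, 193.0, 120.1]
tcp_rot: [-3.141, 0.0, 1.079]
contact_force: [-0.3, 0.8, -1.6]
opening: 0.337
grasp_force: 49.4
[536.82834985 193.17261647 120.17824411] [-3.14141348e+00  2.83297125e-04  1.07922581e+00] [-1.00525771  0.38944412 -2.17449402] [ 0.02298688 -0.02649464  0.02143393]
(0, 0, 45) [314.9 207.8]
(29, 25, 45) [359.8 171.5]
(-29, 25, 45) [269.9 171.4]
(29, 39, 45) [360.7 150. ]
(-29, 39, 45) [269.  149.9]
(25, 87.5, 78) [364.5  65.5]
(-25, 87.5, 78) [264.   65.4]
(35, 95, 12) [367.3  57.7]
(-35, 95, 12) [262.8  57.6]
```

View pics/w5.png

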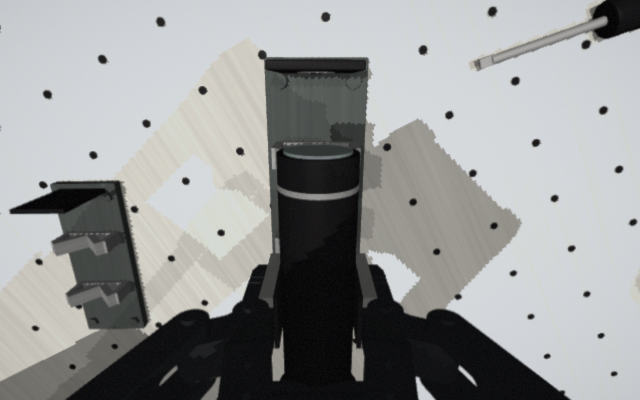

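The barrel is held in line with the mount: glass end at (318,152), plate top spanning columns 265–369 against a predicted 264–364.5. Next I'll work out the fine offset from this same picture.

```bash
python3 - <<'E'
from h import *
f=pickle.load(open('w5.pkl','rb'));g=cv2.cvtColor(f['pixels'],cv2.COLOR_BGR2GRAY)
S=np.array([537,195.3]);u=np.array([np.cos(1.077),np.sin(1.077)]);x=np.array([u[1],-u[0]])
m=lambda p:(np.round((p[:2]-S)@x,1),np.round((p[:2]-S)@u,1))
b=cv2.GaussianBlur(g,(3,3),0).astype(int)
for r in(84,100,115): print('base row',r,[(c,b[r,c]) for c in list(range(260,274,1))],[(c,b[r,c]) for c in range(360,376,1)])
for r in(165,180,210,230): print('bar',r,list(b[r,270:290]),list(b[r,346:368]))
for r in range(52,68): print(r,b[r,300],b[r,340],end='; ')
print('col317',list(b[136:166,317]))
print('guess glass',m(onz(f,318.5,152,139.5)))
E
```

```text
base row 84 [(260, np.int64(205)), (261, np.int64(205)), (262, np.int64(204)), (263, np.int64(200)), (264, np.int64(175)), (265, np.int64(126)), (266, np.int64(92)), (267, np.int64(84)), (268, np.int64(83)), (269, np.int64(81)), (270, np.int64(80)), (271, np.int64(79)), (272, np.int64(78)), (273, np.int64(77))] [(360, np.int64(79)), (361, np.int64(84)), (362, np.int64(88)), (363, np.int64(88)), (364, np.int64(87)), (365, np.int64(86)), (366, np.int64(94)), (367, np.int64(131)), (368, np.int64(181)), (369, np.int64(209)), (370, np.int64(215)), (371, np.int64(216)), (372, np.int64(215)), (373, np.int64(215)), (374, np.int64(216)), (375, np.int64(216))]
base row 100 [(260, np.int64(204)), (261, np.int64(203)), (262, np.int64(202)), (263, np.int64(202)), (264, np.int64(201)), (265, np.int64(172)), (266, np.int64(118)), (267, np.int64(87)), (268, np.int64(84)), (269, np.int64(83)), (270, np.int64(83)), (271, np.int64(84)), (272, np.int64(84)), (273, np.int64(84))] [(360, np.int64(89)), (361, np.int64(88)), (362, np.int64(88)), (363, np.int64(88)), (364, np.int64(88)), (365, np.int64(93)),
[... 3252 characters left out ...]
132), np.int64(133), np.int64(133), np.int64(133)]
52 214 214; 53 214 214; 54 214 214; 55 212 212; 56 192 191; 57 144 140; 58 91 87; 59 55 53; 60 38 36; 61 38 33; 62 41 36; 63 42 38; 64 42 38; 65 41 38; 66 38 38; 67 36 37; col317 [np.int64(79), np.int64(76), np.int64(75), np.int64(73), np.int64(71), np.int64(72), np.int64(77), np.int64(81), np.int64(76), np.int64(64), np.int64(55), np.int64(52), np.int64(52), np.int64(52), np.int64(53), np.int64(53), np.int64(52), np.int64(52), np.int64(54), np.int64(67), np.int64(92), np.int64(112), np.int64(107), np.int64(73), np.int64(38), np.int64(27), np.int64(29), np.int64(30), np.int64(30), np.int64(29)]
guess glass (np.float64(2.0), np.float64(56.1))
```

Relative offset is about +0.9 mm across and about -3 mm along the mount. I'll correct that, then descend to about 9 mm above the seat.

```bash
python3 -m jog '[{"x":0.28,"y":-0.08,"z":0,"spin":0,"grip":1},{"x":0,"y":0,"z":0.5,"spin":0,"grip":1},{"x":0,"y":0,"z":1,"spin":0,"grip":1},{"x":0,"y":0,"z":1,"spin":0,"grip":1},{"x":0,"y":0,"z":1,"spin":0,"grip":1},{"x":0,"y":0,"z":1,"spin":0,"grip":1},{"x":0,"y":0,"z":1,"spin":0,"grip":1},{"x":0,"y":0,"z":1,"spin":0,"grip":1},{"x":0,"y":0,"z":0.8,"spin":0,"grip":1},{"x":0,"y":0,"z":0.6,"spin":0,"grip":1},{"x":0,"y":0,"z":0.4,"spin":0,"grip":1},{"x":0,"y":0,"z":0.2,"spin":0,"grip":1},{"x":0,"y":0,"z":0,"spin":0,"grip":1},{"x":0,"y":0,"z":0,"spin":0,"grip":1},{"x":0,"y":0,"z":0,"spin":0,"grip":1}]'
python3 - <<'E'
from h import *
f=get('wrist');pickle.dump(f,open('w6.pkl','wb'));s=sense();print(s['contact_force'])
S=np.array([537,195.3]);u=np.array([np.cos(1.077),np.sin(1.077)]);x=np.array([u[1],-u[0]])
za=s['eef_pos'][2]+19.3
T=f['Twc'];o=np.array(s['eef_pos'])[:2]; print('tcp in mount',(o-S)@x,(o-S)@u)
for a,b,z in((0,60,za),(0,60,za+15),(35,0,12),(-35,0,12),(25,87.5,78),(-25,87.5,78),(25,85,78),(29,32,45),(-29,32,45)): print((a,b,z),np.round(proj(f,[*(S+a*x+b*u),z]),1))
cv2.imwrite('pics/c6.png',cv2.resize(f['pixels'][20:300,180:480],None,fx=2.1,fy=2.1,interpolation=cv2.INTER_CUBIC))
E
```

```text
clock: 10.23
eef_pos: [537.9, 196.8, 35.8]
tcp_rot: [3.141, -0.001, 1.079]
contact_force: [0.6, 0.2, -1.3]
opening: 0.334
grasp_force: 49.4
[ 0.10462221  0.19625542 -1.59865426]
tcp in mount 0.049714855667208235 1.7048710020428786
(0, 60, np.float64(55.09294622761571)) [315.4 151.7]
(0, 60, np.float64(70.09294622761571)) [315.2 160.7]
(35, 0, 12) [381.6 247.9]
(-35, 0, 12) [250.1 247.9]
(25, 87.5, 78) [406.9  67.5]
(-25, 87.5, 78) [222.8  67.3]
(25, 85, 78) [406.1  77.2]
(29, 32, 45) [385.7 214.2]
(-29, 32, 45) [245.4 214.2]
```

View pics/c6.png

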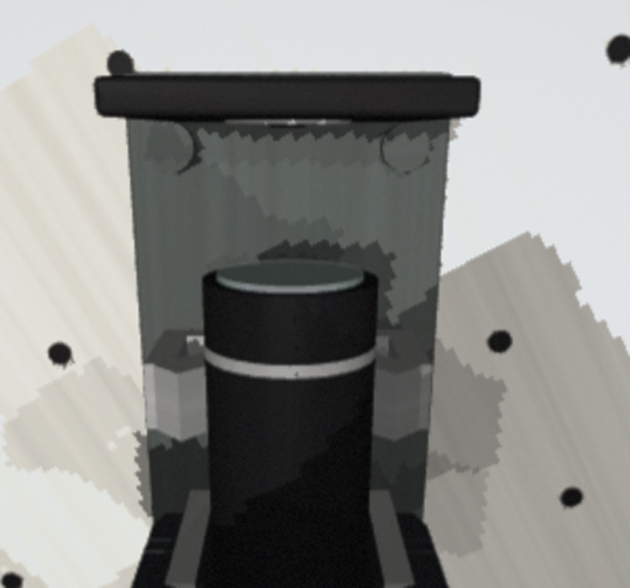

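Barrel centre is at column 318.1 and saddle centre at 318.3. The glass rim is at row 159.5, against 160.7 predicted for centred. That puts it within about 0.5 mm, so I'll lower gently.

```bash
python3 -m jog '[{"x":0,"y":0,"z":0.2,"spin":0,"grip":1},{"x":0,"y":0,"z":0.2,"spin":0,"grip":1},{"x":0,"y":0,"z":0.2,"spin":0,"grip":1},{"x":0,"y":0,"z":0.1,"spin":0,"grip":1},{"x":0,"y":0,"z":0.1,"spin":0,"grip":1},{"x":0,"y":0,"z":0,"spin":0,"grip":1},{"x":0,"y":0,"z":0,"spin":0,"grip":1},{"x":0,"y":0,"z":0,"spin":0,"grip":1}]'
python3 -m jog '[{"x":0,"y":0,"z":0.05,"spin":0,"grip":1},{"x":0,"y":0,"z":0.05,"spin":0,"grip":1},{"x":0,"y":0,"z":0,"spin":0,"grip":1},{"x":0,"y":0,"z":0,"spin":0,"grip":1}]'
```

```text
clock: 10.95
eef_pos: [537.5, 196.7, 27.3]
tcp_rot: [-3.142, 0.0, 1.079]
contact_force: [-1.2, 0.5, -0.4]
opening: 0.334
grasp_force: 49.4
clock: 11.28
eef_pos: [537.5, 196.7, 26.3]
tcp_rot: [-3.142, 0.0, 1.079]
contact_force: [-0.0, -0.9, -1.9]
opening: 0.339
grasp_force: 49.4
```

```bash
python3 -m jog '[{"x":0,"y":0,"z":0.05,"spin":0,"grip":1},{"x":0,"y":0,"z":0,"spin":0,"grip":1},{"x":0,"y":0,"z":0,"spin":0,"grip":1}]'
python3 -m jog '[{"x":0,"y":0,"z":0.05,"spin":0,"grip":1},{"x":0,"y":0,"z":0,"spin":0,"grip":1},{"x":0,"y":0,"z":0,"spin":0,"grip":1}]'
```

```text
clock: 11.53
eef_pos: [537.5, 196.7, 25.9]
tcp_rot: [-3.142, -0.0, 1.079]
contact_force: [-0.7, 0.8, -0.0]
opening: 0.333
grasp_force: 49.8
clock: 11.78
eef_pos: [537.5, 196.8, 25.7]
tcp_rot: [-3.142, -0.0, 1.079]
contact_force: [-2.4, 0.2, 5.9]
opening: 0.336
grasp_force: 50.3
```

```bash
python3 -m jog '[{"x":0,"y":0,"z":0.02,"spin":0,"grip":1},{"x":0,"y":0,"z":0,"spin":0,"grip":1},{"x":0,"y":0,"z":0,"spin":0,"grip":1}]'
python3 - <<'E'
from h import *
F=[]
for i in range(6):
    grab_frame('wrist'); s=sense(); F.append([*s['contact_force'],*s['wrist_torque']])
F=np.array(F);print(F.mean(0).round(2),F.std(0).round(2),s['eef_pos'])
E
```

```text
clock: 12.03
eef_pos: [537.5, 196.8, 25.7]
tcp_rot: [-3.142, -0.0, 1.079]
contact_force: [-2.8, 0.4, 7.4]
opening: 0.336
grasp_force: 50.4
[-2.71  0.57  7.85  0.02  0.47 -0.02] [0.4  0.51 0.49 0.03 0.04 0.02] [537.46400787 196.77828423  25.67422536]
```

Bearing on both faces, but a bit more on the +x one (lateral about -2.7 N). I'll ease 0.2 mm towards -x and press slightly more.

```bash
python3 -m jog '[{"x":0,"y":-0.02,"z":0.02,"spin":0,"grip":1},{"x":0,"y":0,"z":0,"spin":0,"grip":1},{"x":0,"y":0,"z":0,"spin":0,"grip":1},{"x":0,"y":0,"z":0,"spin":0,"grip":1}]'
cat > m.py <<'E'
from h import *
F=[]
for i in range(6):
    grab_frame('wrist'); s=sense(); F.append([*s['contact_force'],*s['wrist_torque']])
F=np.array(F).mean(0);print('mount x,y,z',F[0]*.88-F[1]*.474,F[0]*.474+F[1]*.88,F[2],F[3:].round(2),s['eef_pos'],s['grasp_force'],s['clock'])
E
python3 m.py
```

```text
clock: 12.67
eef_pos: [537.4, 196.8, 25.6]
tcp_rot: [3.141, -0.0, 1.079]
contact_force: [-3.1, -0.7, 9.5]
opening: 0.334
grasp_force: 50.5
mount x,y,z -2.6724651415141962 -2.6216478155124516 9.260263309837075 [-0.13  0.45 -0.03] [537.43155687 196.78904907  25.64491293] 50.47578513622284 12.9667
```

```bash
python3 -m jog '[{"x":-0.02,"y":-0.03,"z":0.01,"spin":0,"grip":1},{"x":0,"y":0,"z":0,"spin":0,"grip":1},{"x":0,"y":0,"z":0,"spin":0,"grip":1},{"x":0,"y":0,"z":0,"spin":0,"grip":1}]'; python3 m.py
```

```text
clock: 13.3
eef_pos: [537.4, 196.8, 25.6]
tcp_rot: [3.141, -0.001, 1.079]
contact_force: [-1.8, -1.0, 8.2]
opening: 0.331
grasp_force: 50.5
mount x,y,z -1.5078703608796564 -1.932759634214227 8.862313703965883 [-0.16  0.3  -0.04] [537.44297617 196.8069096   25.64517913] 50.473594665527344 13.6
```

```bash
python3 -m jog '[{"x":-0.02,"y":-0.03,"z":0.02,"spin":0,"grip":1},{"x":0,"y":0,"z":0,"spin":0,"grip":1},{"x":0,"y":0,"z":0,"spin":0,"grip":1},{"x":0,"y":0,"z":0,"spin":0,"grip":1}]'; python3 m.py
python3 - <<'E'
from h import *
f=get('wrist');t=get('scene');a=cv2.resize(f['pixels'][20:300,180:480],None,fx=1.3,fy=1.3);b=cv2.resize(t['pixels'][60:200,290:440],(390,364),interpolation=cv2.INTER_CUBIC)
cv2.imwrite('pics/fin.png',np.hstack([a,b]))
E
```

```text
clock: 13.93
eef_pos: [537.4, 196.8, 25.6]
tcp_rot: [3.14, -0.001, 1.079]
contact_force: [-1.7, -1.7, 9.7]
opening: 0.336
grasp_force: 50.6
mount x,y,z -1.092365737639217 -1.9684632202629224 10.520888848087464 [-0.21  0.23 -0.04] [537.45658051 196.8259849   25.65349533] 50.590471029281616 14.2333
```

View pics/fin.png

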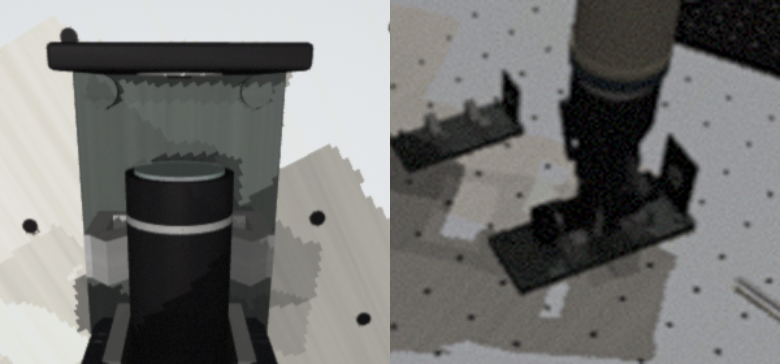

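The barrel lies in both saddles, centred at crop column 180. Its glass end at row 172 faces the plate, and the press reads 10.5 N down with little side force. Handing in.

```bash
python3 -c "
from rig import *
print(sign_off())"
```

```text
the job is handed in; nothing more can be done
None
```

The barrel is seated across both V-saddles with its glass end facing the target plate, and I handed the job in at about 14 s with it still gripped and pressed straight down at about 10.5 N.

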